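# Make up a call-out kit pail, hang it up by its bail and book it with the scanner

## Task

Put the kit parts that are on the desk (the ivory enclosure, the solder reel, the torch, the roll of tape: whichever are there) into the steel pail, and raise its folded-down wire bail upright while the pail stands on the desk. Then hang the pail by the bail on the double-prong hook of the tool panel, bar-code label facing out into the room, and let go. With it hanging, take the bar-code scanner out of its cradle, hold it still for a good second with its window about 10 cm in front of the label and pointing squarely at the middle of it, then stand the scanner back in its cradle; leave the other things on the desk where they are.

Things in the scene. Friction and masses are not known exactly. Their poses are not given: they have to be found in the camera images.
- pail: Open round steel pail, loose, 0.42 kg. Origin: centre of its underside; z up through the mouth. Outer radius 78 mm at the foot, 82 mm at the rim, height 100 mm, wall 3 mm, inner floor 4 mm above the origin. The bail's two ears stand at its +y and -y sides (93 mm from the axis) 90 mm above the underside; the bar-code label is on its -x side.
- label (a point): Middle of the white bar-code label on the pail's wall, 65 mm wide and 40 mm high, on the pail's -x side 55 mm above its underside; it faces along the pail's -x.
- bail (a joint): Angle of the pail's wire bail about its ears (axis: the pail's y), rad: 0 upright above the mouth, +1.57 folded down level to the pail's -x side (the label's), stops at +-1.75. Stiff enough to stay where it is left (about 0.03 N m); it turns at a light pull.
- bail_top (a point): Middle of the bail's top bar: the centre of the black tubular grip, 44 mm long and 18 mm thick, that turns freely on the wire. The top bar runs along the pail's y, 122 mm from the ears' axis; beyond the grip the bare wire (4.4 mm thick) is straight up to 56 mm either side of this point. Its y axis is the pail's y.
- bail_hinge (a point): Middle of the bail's hinge axis, on the pail's axis 90 mm above its underside.
- tool_panel: Fixed perforated grey panel 300 mm wide and 315 mm high standing on the desk; its face (6 mm from the origin) looks along its -x, towards the robot. Origin: middle of its lower edge at desk height. Scissors and a crimping tool hang at its sides.
- hook (a point): The panel's double-prong hook: two 6 mm rods, 40 mm either side of this point along the panel's y, that stick out of the face along its -x. The point is midway between them on the top of their dip, 115 mm out from the panel's origin, 283 mm above the desk. The dip is 14 mm long; the outer ends turn up 20 mm, the inner ends rise 12 mm. A hung bail lies across both rods, its grip between them.
- scanner: Cordless pistol bar-code scanner, loose, 0.18 kg. Origin: centre of the foot of its handle; z up along the handle, x the way its window looks. Handle 34 x 30 mm in section, 80 mm high; on it the head, 50 mm wide (y), 40 mm high, x = -44 to +56 mm, its middle 99 mm above the origin; then a rubber nose 58 mm wide up to x = 72 mm.
- scanner_head (a point): Middle of the scanner's head, right above the handle, 99 mm above its origin: where to take it, across the 50 mm.
- scanner_window (a point): Middle of the scanner's window, 72 mm ahead of scanner_head along the scanner's x: the reading beam leaves here along x.
- cradle: Fixed scanner cradle: a black open-topped cup on a round foot of 100 mm diameter. Origin: centre of the underside. The cup is 42 mm (x) by 38 mm (y) inside, its rim 56 mm above the desk with a flared lip to 64 mm.
- cradle_seat (a point): Floor of the cradle's cup, 14 mm above the desk: the foot of the scanner's handle stands here, the scanner's x along the cradle's x.
- enclosure: Kit part: ivory plastic enclosure, a box 56 mm (x) by 73 mm (y) by 40 mm high. Origin on its underside; the middle of the box is at y = -6.5 mm. Stands upright, take it across x.
- reel: Kit part: blue-and-white solder reel standing on end, 56 mm in diameter and 41 mm high, 0.26 kg. Origin on its underside; the reel's axis is at x = -8 mm, y = +3 mm of it.
- torch: Kit part: small torch lying on its side along its y, 106 mm long, 30 mm wide and 33 mm high. Origin: centre of its underside.
- tape: Kit part: roll of black tape lying flat, 56 mm in diameter and 19 mm high. Origin: centre of its underside.
- pen: Bystander: blue pen, 145 mm long, lying left of the panel.
- screwdriver: Bystander: small screwdriver, 100 mm long, lying in front of the panel.
- tweezers: Bystander: steel tweezers, 122 mm long, lying in front of the panel.
- marker: Bystander: felt marker, 132 mm long, lying near the desk edge.
There are look-alikes about, which are no part of the job. Leave any pink or yellow look-alike of the reel alone.

How it is judged:
On the way, in this order (a step that is already met when the one before it is completed fails the run):
1. all the kit parts present are in the pail and its bail is upright, the pail standing on the desk (height (world z) of pail below 0.01 m and angle between pail's own z axis and vertical below 0.15 rad and value of joint bail between -0.35 and 0.35 rad and horizontal distance between each of enclosure, reel, torch, tape and pail below 0.078 m and z of each of enclosure, reel, torch, tape in the frame of pail below 0.1 m), for 0.2 s.
2. the pail hangs by its bail on both prongs of the hook, label out, let go (horizontal distance between bail_top and hook below 0.025 m and distance between bail_top and hook below 0.03 m and height (world z) of pail above 0.06 m and angle between pail's own z axis and vertical below 0.45 rad and x of label in the frame of tool_panel below -0.15 m and contact force between pail and tool_panel above 1 N and contact force between the fingers and pail below 0.1 N), for 0.3 s.
3. the scanner is held still for 1 s, its window 5 to 16 cm before the label of the hanging pail and aimed at its middle (x of label in the frame of scanner between 0.122 and 0.232 m and y of label in the frame of scanner between -0.018 and 0.018 m and z of label in the frame of scanner between 0.081 and 0.117 m and angle between the x axis of scanner and the x axis of pail, either way round below 0.6 rad and x of scanner_window in the frame of pail below -0.11 m and linear speed of scanner below 0.03 m/s and angular speed of scanner below 0.2 rad/s and height (world z) of pail above 0.06 m), for 1 s.
At the end, for the whole second after the job is handed in: The pail hangs at rest by its bail in the dip of both prongs (within 25 mm of its middle), upright within 25 degrees, label side out, all the kit parts present inside it; the scanner stands in its cradle (within 12 mm of the seat, upright within 11 degrees) (horizontal distance between bail_top and hook below 0.025 m and distance between bail_top and hook below 0.03 m and height (world z) of pail above 0.06 m and angle between pail's own z axis and vertical below 0.45 rad and contact force between pail and tool_panel above 1 N and linear speed of pail below 0.05 m/s and x of label in the frame of tool_panel below -0.15 m and distance between scanner and cradle_seat below 0.012 m and angle between scanner's own z axis and vertical below 0.2 rad and linear speed of scanner below 0.03 m/s and distance between each of enclosure, reel, torch, tape and pail below 0.12 m and z of enclosure in the frame of pail between -0.005 and 0.1 m and z of reel in the frame of pail between -0.005 and 0.1 m and z of torch in the frame of pail between -0.005 and 0.1 m and z of tape in the frame of pail between -0.005 and 0.1 m); the robot touches nothing.
It fails at once if the pail is tipped over (angle between pail's own z axis and vertical above 0.8 rad).
It fails at once if the scanner is dropped or laid over (angle between scanner's own z axis and vertical above 1.2 rad).
It fails at once if a bystander on the desk is shoved more than 4 cm (distance of any of pen, screwdriver, tweezers, marker from where it was at the start of the episode above 0.04 m).
Of enclosure, reel, torch, tape only 3 to 4 are there at a start; the rules pass over those that are not, and their reading is None.
At some moment in a run one of enclosure, reel, torch, tape may be knocked a few centimetres aside while the robot is not near it.
It also fails if it takes over 208 s, if anything falls off the work surface, if the arm or the gripper's body presses on something with over 40 N, if the wrist force passes 120 N, or if a joint passes its speed limit or range.

## Robot

A 6-joint arm with a two-finger parallel gripper is mounted at the origin on a cart in front of the work surface, level with it; the furniture and walls round the work are solid. World frame = base frame: x ahead of the robot, y to its left, z up, the work surface at z = 0. Lengths are in m, angles in rad, forces in N, time in s.
With the tool pointing down it reaches from about 0.275 to 0.825 m from the base axis. Payload 5.2 kg.
Tool frame: the origin (TCP) lies on the centre line of the jaws, within the pads' length; the fingertips stand manip.tips_ahead ahead of it and the grasp point (between the pads) lies 2 mm behind it (manip.tips_ahead is the distance from the TCP to the fingertips, in m); z points along the fingers, y is the line along which they close (so a half turn about z gives the same grasp; the last joint's range is limited). The gripper opens to 93 mm and grips with 3 to 60 N. Pads are 15 mm wide; open, the fingers measure 128 mm over their backs; the gripper's body (75 mm by 188 mm) begins 65 mm behind the grasp point.
Start: joints at [-1.522, 0.259, 1.535, -0, 1.348, -0.203], TCP at [0.137, -0.533, 0.236] pointing down, gripper open.
Joint ranges: [-3.14, 3.14], [-0.91, 2.08], [0.19, 2.58], [-1.22, 4.36], [0.22, 2.71], [-3.12, 3.12]. Speed limits (rad/s): [2.57, 2.57, 3.14, 3.14, 3.14, 3.14].

## Interface

Orientations are given as a unit quaternion [x, y, z, w].
In Python, from rig import telemetry, vision, finish_job, manip gives the robot as it stands.
- The arm moves only by the shell command python3 -m pendant 'ROWS' [FORCE]. ROWS is JSON, a list of rows, each a list of 5 numbers: the opening, from -1 (shut) to 1 (fully open), then the shift along the tool's x, y, z in m, then the turn about the tool's z in degrees. A call has 1 to 10 rows; each row shifts and turns the commanded pose from where the row before left it, along the tool's axes as they then stand; what a row does not reach is not made up. A row lasts 1/8 s, in which the tool goes at most 62.5 mm and 10.7 degrees, less where a joint would pass 70% of its speed; a pose out of reach is approached as far as the arm can. A call is refused whole if a number of a shift passes 0.0625 or a number of a turn 10.7, either way. A call with a gripper value outside its range is refused whole. The fingers move at their own pace and stop on an object; FORCE is the grip in N (left out, the last holds). Time passes only in rows, so rows that do not move let the fingers close. It gives the time, the measured TCP pose, the force, the opening and the grip force at its end, in the units of the state.
- telemetry.get_obs(): the state, without advancing time (a new reading comes with each control period).
- vision.camera(name): name is "scene" or "top" or "wrist"; returns the picture (384x512x3 uint8, red, green, blue); there is no depth.
- vision.camera_info(name): a dict with "camera_matrix" (3x3 intrinsics, pixels), "R" (3x3) and "t" (3): a world point X has camera coordinates R X + t; the wrist camera has in their place "T_tool_cam" (4x4, takes a point from camera to tool coordinates, whose origin is the TCP and whose axes are the flange's). Camera axes: x right, y down, z forward; pixel columns grow to the right and rows downward; lengths in m; the calibration is good to about 2 mm. A picture is of the moment at which its call begins: read the wrist's pose just before it. camera_info takes no time and is no camera call.
- finish_job(): hands the job in; it is judged then, once.
The state is a dict: "clock": time; "q": joint angles; "joint_vel": joint speeds; "effort": joint torques, N m; "tcp_pos": TCP position; "tool_rot": TCP orientation; "force": force on the tool from outside, world axes, zero at the start; "ft_torque": the same for the moment, N m; "gripper_width": opening from 0.0 (shut) to 1.0 (fully open); "grasp_force": force on a finger pad.
Only numpy, scipy, OpenCV 4.12 (cv2) and the standard library are available. Lean on these libraries where they do the work, as an engineer would, in place of code of your own. Each camera call takes 0.05 s, during which the arm holds its last target. There are 200 camera calls.

## Working session

There is one attempt and no reset: what is moved stays moved. The work goes in short steps, Python scripts to look and compute and a shell command to move; the robot and the scene stay as the last step left them, time stands still between calls to the robot, and variables do not carry over. Pictures are saved under pics/ and viewed, at most 14 in all, crops included, and the job is handed in when it is done.

```bash
ls; mkdir -p pics; python3 - <<'E'
from rig import telemetry, vision, manip
import cv2
print(telemetry.get_obs(), manip.tips_ahead)
for n in ("scene","top","wrist"):
    im=vision.camera(n); cv2.imwrite(f"pics/{n}0.png",im[:,:,::-1])
    print(n,vision.camera_info(n))
a=cv2.imread("pics/scene0.png");b=cv2.imread("pics/top0.png")
cv2.imwrite("pics/s0.png",cv2.resize(a,(800,600),interpolation=2));cv2.imwrite("pics/t0.png",cv2.resize(b,(800,600),interpolation=2))
E
```

```text
pics
{'clock': 0.0, 'q': array([-1.52178266e+00,  2.59345572e-01,  1.53607998e+00, -2.87519231e-06,
        1.34801261e+00, -2.02818779e-01]), 'joint_vel': array([-0.0021094 , -0.00094821, -0.00090156, -0.00207907,  0.00122526,
       -0.00049069]), 'effort': array([-2.61399910e-03, -4.37310970e+01, -2.84003538e+01,  7.15197972e-02,
        4.15167154e-02, -1.21979392e-04]), 'tcp_pos': array([ 0.13703411, -0.53211613,  0.23481756]), 'tool_rot': array([ 9.92082558e-01,  1.25584021e-01,  6.94947297e-05, -9.20136347e-04]), 'force': array([-0.29683017, -0.14695066,  0.0833801 ]), 'ft_torque': array([-0.0075905 ,  0.00995004,  0.01849277]), 'grasp_force': 0.0, 'gripper_width': 1.001804828718818} 0.017
scene {'camera_matrix': array([[470.87899617,   0.        , 257.76948948],
       [  0.        , 470.87899617, 199.56797181],
       [  0.        ,   0.        ,   1.        ]]), 'R': array([[-0.63715538, -0.77072356, -0.00426914],
       [-0.31131142,  0.26241963, -0.91335707],
       [ 0.70506611, -0.58062134, -0.40713713]]), 't': array([0.46338088, 0.29140316, 1.01721396])}
top {'camera_m
[... 198 characters left out ...]
9 , -0.00328461],
       [-0.99101856,  0.00915826, -0.13341039],
       [ 0.13343459,  0.00208127, -0.99105544]]), 't': array([0.18286816, 0.51630426, 1.12134176])}
wrist {'camera_matrix': array([[318.59701136,   0.        , 252.76198947],
       [  0.        , 318.59701136, 191.73517887],
       [  0.        ,   0.        ,   1.        ]]), 'T_tool_cam': array([[-5.18288706e-04, -9.70679087e-01, -2.40378537e-01,
         6.68689032e-02],
       [ 9.99999662e-01, -3.49600153e-04, -7.44404953e-04,
         2.80919235e-04],
       [ 6.38541948e-04, -2.40378841e-01,  9.70678940e-01,
        -1.49245669e-01],
       [ 0.00000000e+00,  0.00000000e+00,  0.00000000e+00,
         1.00000000e+00]])}
```

View pics/s0.png

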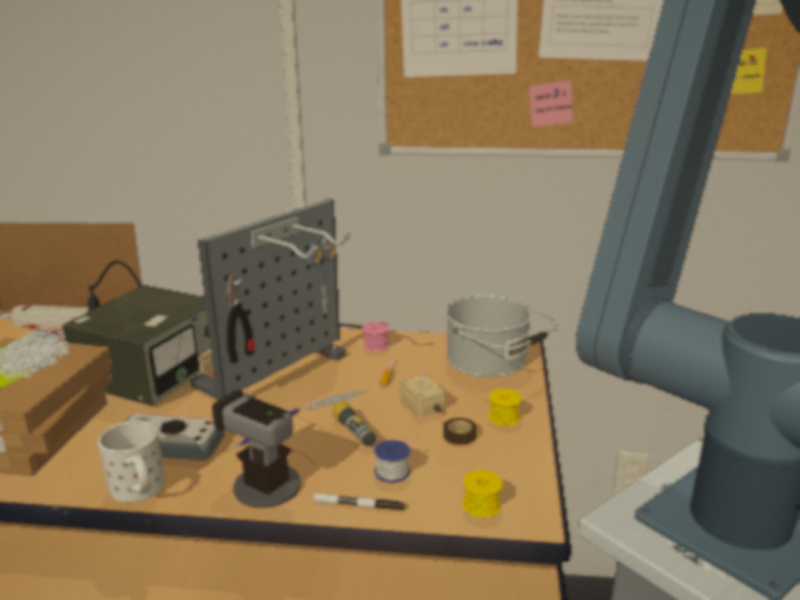

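View pics/t0.png

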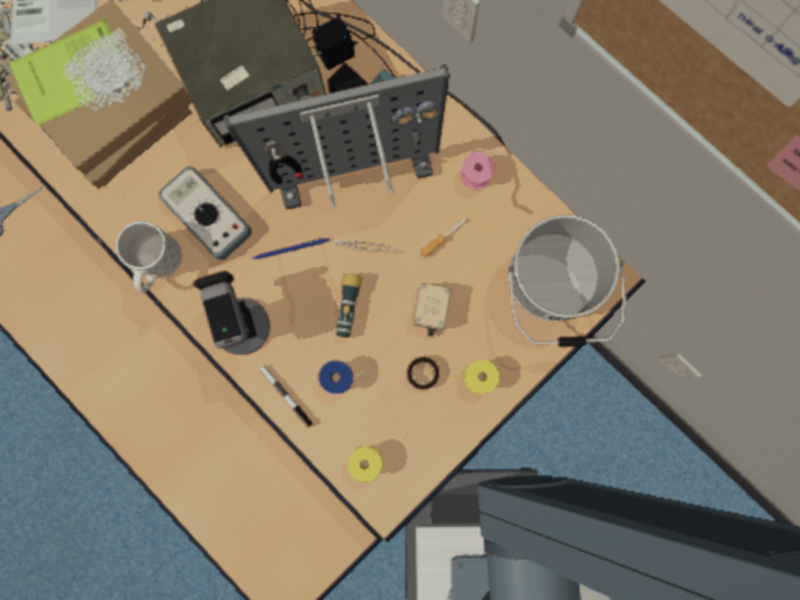

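Candidates: reel: blue (336,377) versus yellow (482,377), (365,464) and pink (478,170) look-alikes; the blue one is the kit reel. Tape is the black ring (423,373), the enclosure is the ivory box (432,307), and the torch is (348,305). The pail is (565,268) with its bail folded toward the robot, the scanner (225,310), and the panel hook prongs (328,205)/(388,190). Close crop next.

```bash
cat > h.py <<'E'
import numpy as np, cv2
from rig import telemetry, vision
from scipy.spatial.transform import Rotation as Ro
def ray(cam,uv,obs=None):
    i=vision.camera_info(cam);K=i["camera_matrix"]
    d=np.linalg.solve(K,[uv[0],uv[1],1.])
    if cam=="wrist":
        T=i["T_tool_cam"];R=Ro.from_quat(obs["tool_rot"]).as_matrix()
        return R@T[:3,3]+obs["tcp_pos"],R@T[:3,:3]@d
    return -i["R"].T@i["t"],i["R"].T@d
def px(cam,uv,z,obs=None):
    o,d=ray(cam,uv,obs);return o+d*(z-o[2])/d[2]
def go(p,yaw=None):
    """shift in present tool axes (mm) and turn (deg) so TCP gets to p, tool y (closing) along yaw deg (mod 180)"""
    s=telemetry.get_obs();R=Ro.from_quat(s["tool_rot"]).as_matrix()
    print("pos",s["tcp_pos"].round(4),"yaw_y",round(np.degrees(np.arctan2(R[1,1],R[0,1])),1),"q6",s["q"][5].round(2))
    d=R.T@(np.array(p)-s["tcp_pos"])
    t=None
    if yaw is not None:
        t=-(yaw-np.degrees(np.arctan2(R[1,1],R[0,1]))); t=(t+90)%180-90
    print("shift mm",(d*1000).round(1),"turn",t)
def snap(cam,name,crop=None,k=1):
    s=telemetry.get_obs();im=vision.camera(cam)[:,:,::-1]
    cv2.imwrite(f"pics/{name}_raw.png",im)
    if crop: x,y,w,h=crop;im=im[y:y+h,x:x+w]
    cv2.imwrite(f"pics/{name}.png",cv2.resize(im,None,fx=k,fy=k,interpolation=cv2.INTER_CUBIC))
    return s
E
python3 - <<'E'
import cv2
im=cv2.imread("pics/top0.png")[100:310,125:405]
cv2.imwrite("pics/c0.png",cv2.resize(im,(800,600),interpolation=2))
E
```

```text
(no output)
```

View pics/c0.png

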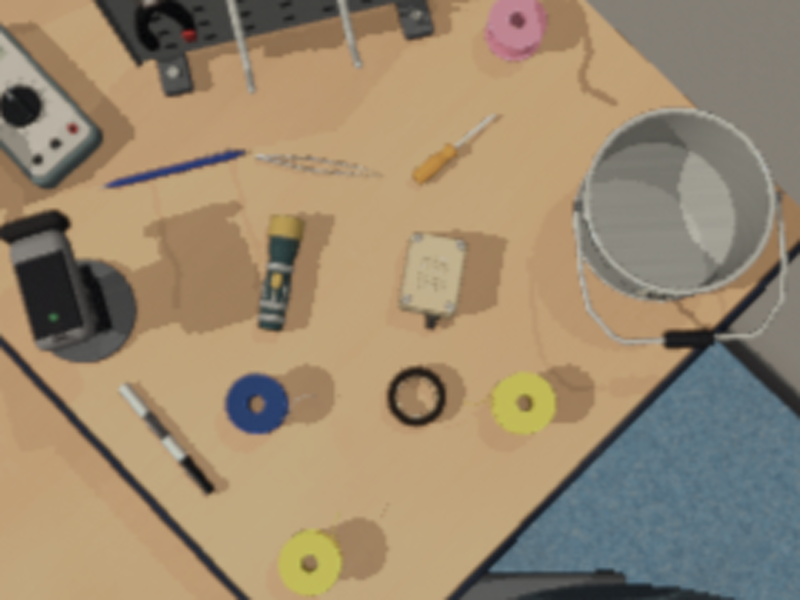

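```bash
python3 - <<'E'
from h import *
c=lambda u,v:(u/2.857+125,v/2.857+100)
P=lambda n,u,v,z:print(n,px("top",c(u,v),z).round(4))
P("enc",433,273,.04);P("encTL",412,234,.04);P("encBL",401,308,.04);P("encTR",466,238,.04);P("encBR",456,317,.04)
P("torch",278,272,.02);P("t1",285,217,.02);P("t2",271,328,.02);P("reel",257,404,.041);P("tape",417,396,.019)
P("pail",679,203,.1);P("grip",689,338,.09);P("earL",579,206,.09);P("earR",778,198,.09)
P("scnose",37,226,.133);P("scback",52,345,.133);P("hookL",251,90,.303);P("hookR",359,66,.303)
P("cradle",91,310,.01)
P("panelTL",230/1.5625*2.857-125*2.857,(120/1.5625-100)*2.857,.315)
P("panelTR",445/1.5625*2.857-125*2.857,(70/1.5625-100)*2.857,.315)
E
```

```text
enc [0.5171 0.1286 0.04  ]
encTL [0.5538 0.1476 0.04  ]
encBL [0.4848 0.1586 0.04  ]
encTR [0.5496 0.0975 0.04  ]
encBR [0.4761 0.108  0.04  ]
torch [0.5221 0.2737 0.02  ]
t1 [0.5746 0.2671 0.02  ]
t2 [0.4693 0.2801 0.02  ]
reel [0.398  0.2908 0.041 ]
tape [0.4047 0.1443 0.019 ]
pail [ 0.5693 -0.0868  0.1   ]
grip [ 0.4508 -0.0931  0.09  ]
earL [ 5.694e-01 -2.000e-04  9.000e-02]
earR [ 0.5749 -0.1775  0.09  ]
scnose [0.5483 0.4702 0.133 ]
scback [0.4463 0.4547 0.133 ]
hookL [0.6171 0.2697 0.303 ]
hookR [0.6343 0.1911 0.303 ]
cradle [0.4888 0.4514 0.01  ]
panelTL [0.7323 0.4058 0.315 ]
panelTR [0.7998 0.118  0.315 ]
```

```bash
python3 -c "
from h import *
go([.517,.13,.16],83)"; python3 -m pendant --help 2>&1 | head -5
```

```text
pos [ 0.137  -0.5323  0.235 ] yaw_y -75.6 q6 -0.2
shift mm [ 533.  -546.6   75.9] turn 21.42759109951325
invalid input: not JSON, or not a number
```

```bash
python3 -m pendant '[[1,0.0355,-0.0365,0,0],[1,0.0355,-0.0365,0,0],[1,0.0355,-0.0365,0,0],[1,0.0355,-0.0365,0,0],[1,0.0355,-0.0365,0,0],[1,0.0355,-0.0365,0,0],[1,0.0355,-0.0365,0,0],[1,0.0355,-0.0365,0,0],[1,0.0355,-0.0365,0.005,0],[1,0.0355,-0.0365,0.005,0]]' && python3 -m pendant '[[1,0.0355,-0.0365,0.01,0],[1,0.0355,-0.0365,0.01,0],[1,0.0355,-0.0365,0.015,0],[1,0.0355,-0.0365,0.015,0],[1,0.0355,-0.0365,0.015,0],[1,0,0,0,10.7],[1,0,0,0,10.7],[1,0,0,0,0],[1,0,0,0,0]]'
python3 -c "
from h import *
go([.517,.13,.05],83); s=snap('wrist','w1',None,1.5)
for n,p in dict(enc=(.517,.1286,.04),tape=(.4047,.1443,.019),reel=(.398,.29,.041)).items():
    i=vision.camera_info('wrist');R=Ro.from_quat(s['tool_rot']).as_matrix();T=i['T_tool_cam']
    c=T[:3,:3].T@(R.T@(np.array(p)-s['tcp_pos'])-T[:3,3]);q=i['camera_matrix']@c;print(n,(q[:2]/q[2]).round(),(1.5*q[:2]/q[2]).round())
"
```

```text
clock: 1.4
tcp_pos: [0.3905, -0.0892, 0.2256]
tool_rot: [0.992, 0.126, 0.0, 0.0]
force: [0.4, -0.3, 0.5]
gripper_width: 1.0
grasp_force: 0.0
clock: 2.52
tcp_pos: [0.5163, 0.1301, 0.1606]
tool_rot: [0.998, -0.059, -0.0, 0.0]
force: [-0.3, -0.2, -0.1]
gripper_width: 0.997
grasp_force: 0.0
pos [0.5163 0.1301 0.1606] yaw_y -96.8 q6 1.73
shift mm [  0.8   0.  110.6] turn 0.22528594560330362
enc [255. 191.] [382. 286.]
tape [252. 294.] [378. 440.]
reel [104. 328.] [156. 492.]
```

View pics/w1.png

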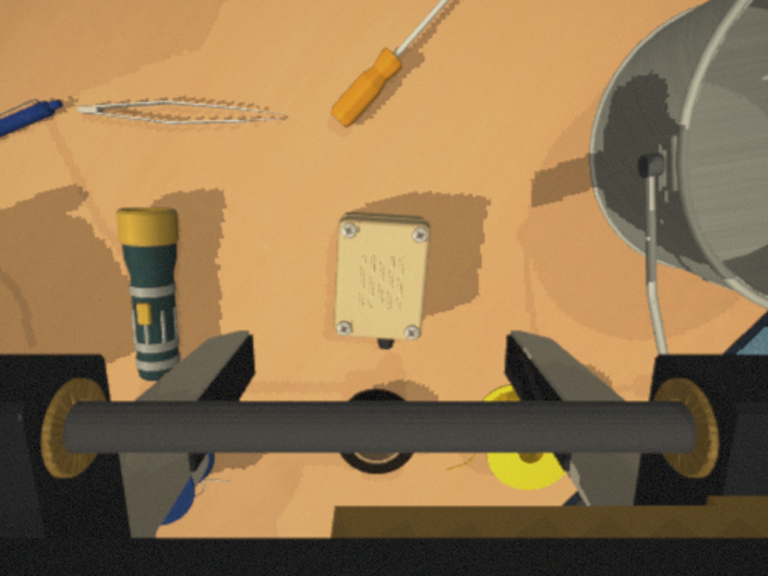

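```bash
python3 -m pendant '[[1,0.004,0,0.045,3],[1,0,0,0.045,0],[1,0,0,0.03,0],[1,0,0,0.01,0],[-1,0,0,0,0],[-1,0,0,0,0],[-1,0,0,0,0],[-1,0,0,0,0],[-1,0,0,0,0],[-1,0,0,0,0]]' 20 && python3 -m pendant '[[-1,0,0,-0.04,0],[-1,0,0,-0.05,0],[-1,0,0,-0.05,0],[-1,0,0,0,0]]'
python3 -c "
from h import *
u=np.array([np.cos(np.radians(83)),np.sin(np.radians(83))]);p=np.array([.570,-.088])
print(p+.021*u); go([*(p+.021*u),.17],83)"
```

```text
clock: 3.82
tcp_pos: [0.5208, 0.1297, 0.0314]
tool_rot: [0.996, -0.087, 0.001, -0.0]
force: [-0.5, 0.4, 5.7]
gripper_width: 0.588
grasp_force: 20.0
clock: 4.32
tcp_pos: [0.523, 0.13, 0.1748]
tool_rot: [0.996, -0.087, 0.004, -0.001]
force: [0.7, -0.3, -2.3]
gripper_width: 0.59
grasp_force: 20.0
[ 0.57255926 -0.06715653]
pos [0.523  0.13   0.1748] yaw_y -100.0 q6 1.78
shift mm [ 82.9 185.6   5.2] turn -2.960814862313697
```

```bash
python3 - <<'E'
from h import *
o=dict(tcp_pos=np.array([.5163,.1301,.1606]),tool_rot=np.array([.998,-.059,0,0]))
for n,u,v,z in [("ear",651,163,.09),("enc",381,277,.04),("tape",376,432,.019),("torch1",148,210,.02),("torch2",158,378,.015)]: print(n,px("wrist",(u/1.5,v/1.5),z,o).round(4))
for n,u,v,z in [("ear",467,330,.09),("tape",459,431,.019),("reeltop",392,448,.041),("pailrimc",489,312,.1)]: print(n,px("scene",(u/1.5625,v/1.5625),z).round(4))
E
```

```text
ear [0.5711 0.0019 0.09  ]
enc [0.5225 0.1285 0.04  ]
tape [0.4113 0.145  0.019 ]
torch1 [0.5755 0.2632 0.02  ]
torch2 [0.4659 0.2849 0.015 ]
ear [ 0.5526 -0.0121  0.09  ]
tape [0.3924 0.1583 0.019 ]
reeltop [0.3998 0.2916 0.041 ]
pailrimc [ 0.5686 -0.0865  0.1   ]
```

```bash
python3 -m pendant '[[-1,0.021,0.046,0,0],[-1,0.021,0.046,0,0],[-1,0.021,0.047,0,0],[-1,0.021,0.047,0,0],[-1,0,0,0,-3],[-1,0,0,0,0],[-1,0,0,0.04,0],[-1,0,0,0.03,0],[-1,0,0,0,0]]' && python3 -c "
from h import *
go([.5735,-.067,.047],83)"
```

```text
clock: 5.45
tcp_pos: [0.5683, -0.0664, 0.0978]
tool_rot: [0.998, -0.061, -0.003, -0.001]
force: [-0.1, -0.0, 0.1]
gripper_width: 0.588
grasp_force: 20.0
pos [ 0.5683 -0.0664  0.0978] yaw_y -97.0 q6 1.38
shift mm [ 5.6  0.1 50.7] turn 0.045044411402273
```

```bash
python3 -m pendant '[[-1,0.005,0,0.02,0],[-1,0,0,0.02,0],[-1,0,0,0.01,0],[-1,0,0,0,0],[0.4,0,0,0,0],[0.4,0,0,0,0],[0.4,0,0,0,0],[0.4,0,0,-0.05,0],[0.4,0,0,-0.05,0],[0.4,0,0,-0.05,0]]' && python3 -c "
from h import *
go([.40,.291,.16],-7)"
```

```text
clock: 6.7
tcp_pos: [0.5756, -0.0686, 0.2024]
tool_rot: [0.998, -0.061, 0.0, 0.0]
force: [0.7, 0.3, 0.2]
gripper_width: 0.702
grasp_force: 0.0
pos [ 0.5756 -0.0686  0.2024] yaw_y -97.0 q6 1.38
shift mm [-218.  -335.6   42.4] turn -89.9819168461274
```

```bash
python3 -m pendant '[[1,-0.0272,-0.042,0,0],[1,-0.0272,-0.042,0,0],[1,-0.0272,-0.042,0,0],[1,-0.0272,-0.042,0,0],[1,-0.0272,-0.042,0,0],[1,-0.0272,-0.042,0.01,0],[1,-0.0272,-0.042,0.01,0],[1,-0.0272,-0.042,0.02,0],[1,0,0,0,-10],[1,0,0,0,-10]]' && python3 -m pendant '[[1,0,0,0,-10],[1,0,0,0,-10],[1,0,0,0,-10],[1,0,0,0,-10],[1,0,0,0,-10],[1,0,0,0,-10],[1,0,0,0,-10],[1,0,0,0,0],[1,0,0,0,0]]'; python3 -c "
from h import *
s=snap('wrist','w2',None,1.3);a=snap('top','t2',(125,100,280,210),2.8)
b=cv2.resize(cv2.imread('pics/w2_raw.png'),(400,300));c=cv2.resize(cv2.imread('pics/t2_raw.png')[100:310,125:405],(400,300),interpolation=2)
cv2.imwrite('pics/m2.png',np.hstack([b,c])); go([.4,.291,.03],-7); np.save('s2.npy',np.r_[s['tcp_pos'],s['tool_rot']])"
```

```text
clock: 7.95
tcp_pos: [0.3999, 0.2921, 0.1606]
tool_rot: [0.993, 0.117, -0.0, 0.0]
force: [1.0, -0.5, -0.6]
gripper_width: 0.999
grasp_force: 0.0
clock: 9.07
tcp_pos: [0.4006, 0.2913, 0.1608]
tool_rot: [0.75, 0.662, 0.0, 0.0]
force: [0.1, 0.1, -0.8]
gripper_width: 1.001
grasp_force: 0.0
pos [0.4006 0.2914 0.1607] yaw_y -7.1 q6 0.53
shift mm [ -0.4  -0.6 130.7] turn -0.0971848266530344
```

View pics/m2.png

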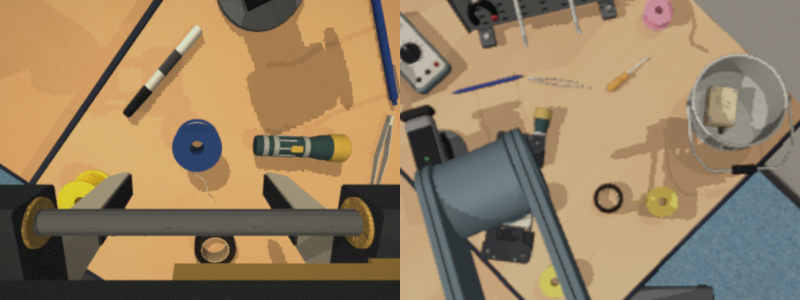

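Enclosure sits in the pail (+y side); the reel (197,147) is centred under the gripper. Taking it.

```bash
python3 -m pendant '[[1,0,0,0.045,0],[1,0,0,0.045,0],[1,0,0,0.03,0],[1,0,0,0.012,0],[-1,0,0,0,0],[-1,0,0,0,0],[-1,0,0,0,0],[-1,0,0,0,0],[-1,0,0,0,0],[-1,0,0,0,0]]' 25 && python3 -m pendant '[[-1,0,0,-0.04,0],[-1,0,0,-0.05,0],[-1,0,0,-0.055,0],[-1,0,0,0,0]]'
python3 -c "
from h import *
u=np.array([np.cos(np.radians(83)),np.sin(np.radians(83))]);p=np.array([.571,-.088])
q=p-.042*u;print(q); go([*q,.17],-7)"
```

```text
clock: 10.42
tcp_pos: [0.4007, 0.2915, 0.0293]
tool_rot: [0.749, 0.663, 0.0, 0.0]
force: [-1.2, -0.7, 5.5]
gripper_width: 0.593
grasp_force: 25.0
clock: 10.92
tcp_pos: [0.4032, 0.2925, 0.1778]
tool_rot: [0.749, 0.663, 0.004, 0.002]
force: [0.0, 0.5, -3.0]
gripper_width: 0.594
grasp_force: 25.0
[ 0.56588149 -0.12968694]
pos [0.4032 0.2925 0.1778] yaw_y -7.0 q6 0.52
shift mm [-399.4  212.6    7.7] turn 0.034379401511372976
```

```bash
python3 -m pendant '[[-1,-0.04,0.0213,0,0],[-1,-0.04,0.0213,0,0],[-1,-0.04,0.0213,0,0],[-1,-0.04,0.0213,0,0],[-1,-0.04,0.0213,0,0],[-1,-0.04,0.0213,0,0],[-1,-0.04,0.0213,0,0],[-1,-0.04,0.0213,0,0],[-1,-0.04,0.0213,0,0],[-1,-0.0395,0.0213,0,0]]' && python3 -m pendant '[[-1,0,0,0,0],[-1,0,0,0,0],[-1,0,0,0,0]]' && python3 -c "
from h import *
go([.566,-.1297,.047],-7)
c=snap('top','t3',(300,120,120,120),4)"
```

```text
clock: 12.18
tcp_pos: [0.5628, -0.1321, 0.1712]
tool_rot: [0.749, 0.663, -0.001, -0.002]
force: [0.6, 0.5, -2.5]
gripper_width: 0.594
grasp_force: 25.0
clock: 12.55
tcp_pos: [0.5627, -0.1297, 0.1728]
tool_rot: [0.748, 0.663, -0.0, -0.001]
force: [-0.1, -0.0, -2.9]
gripper_width: 0.593
grasp_force: 25.0
pos [ 0.5627 -0.1297  0.1728] yaw_y -6.9 q6 -0.3
shift mm [  0.3   3.5 125.8] turn 0.09077211058388457
```

View pics/t3.png

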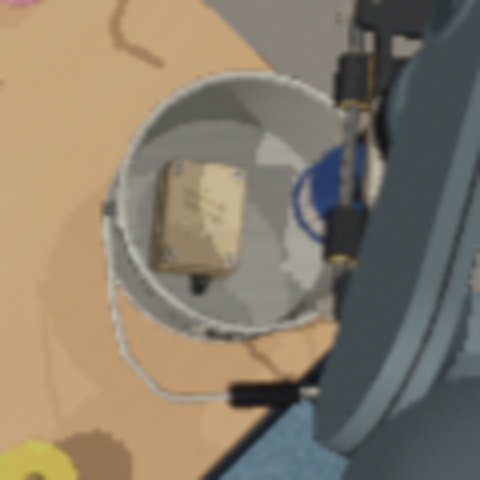

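```bash
python3 -m pendant '[[-1,0,0.0035,0.045,0],[-1,0,0,0.045,0],[-1,0,0,0.025,0],[-1,0,0,0.01,0],[-1,0,0,0,0]]' && python3 -m pendant '[[0.4,0,0,0,0],[0.4,0,0,0,0],[0.4,0,0,0,0],[0.4,0,0,-0.05,0],[0.4,0,0,-0.05,0],[0.4,0,0,-0.05,0]]' && python3 -c "
from h import *
go([.521,.274,.20],82)"
```

```text
clock: 13.22
tcp_pos: [0.567, -0.1309, 0.0487]
tool_rot: [0.749, 0.663, -0.0, -0.0]
force: [0.9, 0.2, -3.3]
gripper_width: 0.591
grasp_force: 25.0
clock: 13.98
tcp_pos: [0.5669, -0.1315, 0.2006]
tool_rot: [0.749, 0.663, 0.0, 0.0]
force: [0.6, -0.9, 0.3]
gripper_width: 0.702
grasp_force: 0.0
pos [ 0.5669 -0.1315  0.2006] yaw_y -7.0 q6 -0.3
shift mm [396.9 -94.8   0.5] turn -88.9828288197217
```

```bash
python3 -m pendant '[[1,0.05,-0.012,0,0],[1,0.05,-0.012,0,0],[1,0.05,-0.012,0,0],[1,0.05,-0.012,0,0],[1,0.05,-0.012,0,0],[1,0.05,-0.012,0,0],[1,0.05,-0.012,0,0],[1,0.047,-0.011,0,0],[1,0,0,0,10.2],[1,0,0,0,10.2]]' && python3 -m pendant '[[1,0,0,0,10.2],[1,0,0,0,10.2],[1,0,0,0,10.2],[1,0,0,0,10.2],[1,0,0,0,10.2],[1,0,0,0,10.2],[1,0,0,0,10.2],[1,0,0,0.04,0],[1,0,0,0,0]]'; python3 -c "
from h import *
go([.521,.274,.022],81);s=snap('wrist','w4')
c=cv2.imread('pics/t3_raw.png')
snap('top','t4')
b=cv2.resize(cv2.imread('pics/w4_raw.png'),(600,450));c=cv2.resize(cv2.imread('pics/t4_raw.png')[120:240,300:420],(200,200),interpolation=2)
b=cv2.copyMakeBorder(b,0,0,0,200,0);b[:200,600:]=c;cv2.imwrite('pics/m4.png',b)"
```

```text
clock: 15.22
tcp_pos: [0.5198, 0.2755, 0.1988]
tool_rot: [0.855, 0.518, -0.0, -0.001]
force: [-0.3, -1.2, 0.5]
gripper_width: 1.0
grasp_force: 0.0
clock: 16.35
tcp_pos: [0.5188, 0.2734, 0.1564]
tool_rot: [0.997, -0.076, -0.003, 0.001]
force: [-0.6, -1.1, 0.1]
gripper_width: 1.0
grasp_force: 0.0
pos [0.5188 0.2734 0.1564] yaw_y -98.8 q6 2.02
shift mm [  2.8  -1.3 134.3] turn 0.23157307323160126
```

View pics/m4.png

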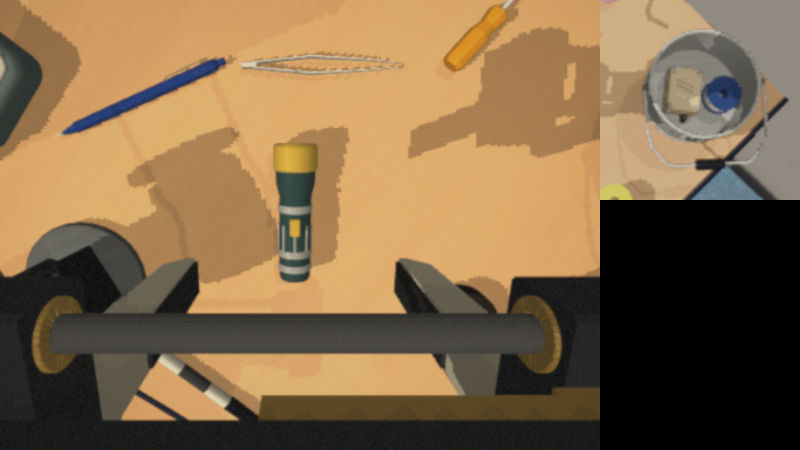

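Torch centred at (295,212); reel and enclosure both show inside the pail. Grasping the torch.

```bash
python3 -m pendant '[[1,0.005,-0.001,0.045,0],[1,0,0,0.045,0],[1,0,0,0.03,0],[1,0,0,0.015,0],[-1,0,0,0,0],[-1,0,0,0,0],[-1,0,0,0,0],[-1,0,0,0,0],[-1,0,0,0,0],[-1,0,0,0,0]]' 20 && python3 -m pendant '[[-1,0,0,0,0],[-1,0,0,0,0],[-1,0,0,-0.05,0],[-1,0,0,-0.06,0],[-1,0,0,-0.06,0],[-1,0,0,0,0]]'
python3 -c "
from h import *
u=np.array([np.cos(np.radians(83)),np.sin(np.radians(83))]);p=np.array([.571,-.088])
q=p-.028*u;print(q); go([*q,.19],83)
c=px('top',(300+ 723/200*120-600*.6,120+92*.6),.045);print('reel now',c)"
```

```text
clock: 17.7
tcp_pos: [0.526, 0.2744, 0.0238]
tool_rot: [0.997, -0.076, 0.0, -0.0]
force: [-0.1, -0.1, 0.1]
gripper_width: 0.406
grasp_force: 0.0
clock: 18.45
tcp_pos: [0.5291, 0.2754, 0.1995]
tool_rot: [0.997, -0.076, 0.005, -0.002]
force: [-0.4, 0.8, -1.9]
gripper_width: 0.32
grasp_force: 20.0
[ 0.56758766 -0.11579129]
pos [0.5291 0.2754 0.1995] yaw_y -98.8 q6 2.02
shift mm [ 97.6 380.8   8.6] turn -1.764417740468673
reel now [ 0.56838276 -0.12913522  0.045     ]
```

```bash
python3 -m pendant '[[-1,0.0108,0.0423,0,0],[-1,0.0108,0.0423,0,0],[-1,0.0108,0.0423,0,0],[-1,0.0108,0.0423,0,0],[-1,0.0108,0.0423,0,0],[-1,0.0108,0.0423,0,0],[-1,0.0108,0.0423,0,0],[-1,0.0108,0.0423,0,0],[-1,0.0108,0.0423,0,0],[-1,0,0,0,-2]]' && python3 -m pendant '[[-1,0,0,0,0],[-1,0,0,0,0],[-1,0,0,0.03,0],[-1,0,0,0,0]]' && python3 -c "
from h import *
go([.567,-.116,.07],83);snap('top','t5',(300,120,120,120),3)"
```

```text
clock: 19.7
tcp_pos: [0.5634, -0.1195, 0.1918]
tool_rot: [0.998, -0.061, -0.001, -0.0]
force: [-1.0, 0.1, -1.1]
gripper_width: 0.317
grasp_force: 20.0
clock: 20.2
tcp_pos: [0.5623, -0.1149, 0.1617]
tool_rot: [0.998, -0.058, -0.002, -0.001]
force: [0.0, -0.3, -0.8]
gripper_width: 0.327
grasp_force: 20.0
pos [ 0.5623 -0.1149  0.1617] yaw_y -96.7 q6 1.29
shift mm [ 5.2  0.7 91.7] turn 0.3084597783833942
```

View pics/t5.png

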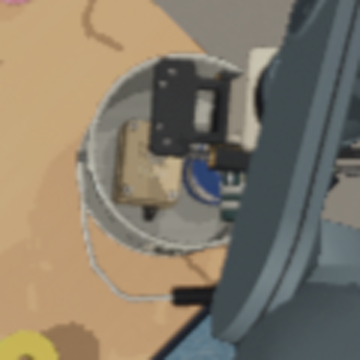

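```bash
python3 -m pendant '[[-1,0.006,0.001,0.03,0],[-1,0,0,0.03,0],[-1,0,0,0.02,0],[-1,0,0,0.008,0],[-1,0,0,0,0]]' && python3 -m pendant '[[-0.1,0,0,0,0],[-0.1,0,0,0,0],[-0.1,0,0,0,0],[-0.1,0,0,-0.05,0],[-0.1,0,0,-0.05,0],[-0.1,0,0,-0.03,0]]' && python3 -c "
from h import *
go([.409,.145,.19],-7)"
```

```text
clock: 20.88
tcp_pos: [0.5702, -0.1183, 0.0762]
tool_rot: [0.998, -0.059, 0.0, 0.0]
force: [-0.8, 0.7, 0.1]
gripper_width: 0.32
grasp_force: 20.0
clock: 21.62
tcp_pos: [0.5707, -0.1188, 0.2088]
tool_rot: [0.998, -0.059, 0.002, 0.001]
force: [0.7, -0.8, -0.1]
gripper_width: 0.452
grasp_force: 0.0
pos [ 0.5707 -0.1188  0.2088] yaw_y -96.8 q6 1.29
shift mm [-191.8 -242.9   17.8] turn -89.77418681093897
```

```bash
python3 -m pendant '[[1,-0.032,-0.0405,0,0],[1,-0.032,-0.0405,0,0],[1,-0.032,-0.0405,0,0],[1,-0.032,-0.0405,0,0],[1,-0.032,-0.0405,0,0],[1,-0.032,-0.0405,0,0],[1,0,0,0,-10],[1,0,0,0,-10],[1,0,0,0,-10]]' && python3 -m pendant '[[1,0,0,0,-10],[1,0,0,0,-10],[1,0,0,0,-10],[1,0,0,0,-10],[1,0,0,0,-10],[1,0,0,0,-10],[1,0,0,0.03,0],[1,0,0,0.03,0],[1,0,0,0,0]]'; python3 -c "
from h import *
go([.409,.145,.020],-7);s=snap('wrist','w6')
snap('top','t6')
b=cv2.resize(cv2.imread('pics/w6_raw.png'),(450,338));c=cv2.resize(cv2.imread('pics/t6_raw.png')[120:240,300:420],(338,338),interpolation=2)
cv2.imwrite('pics/m6.png',np.hstack([b,c]))"
```

```text
clock: 22.75
tcp_pos: [0.4077, 0.1458, 0.2061]
tool_rot: [0.979, 0.204, 0.0, 0.0]
force: [0.5, -0.1, -0.1]
gripper_width: 1.005
grasp_force: 0.0
clock: 23.88
tcp_pos: [0.4062, 0.1453, 0.1443]
tool_rot: [0.748, 0.664, -0.002, -0.001]
force: [-0.8, 0.5, 0.4]
gripper_width: 1.0
grasp_force: 0.0
pos [0.4062 0.1453 0.1443] yaw_y -6.8 q6 0.2
shift mm [1.000e-01 3.400e+00 1.243e+02] turn 0.22160830023992162
```

View pics/m6.png

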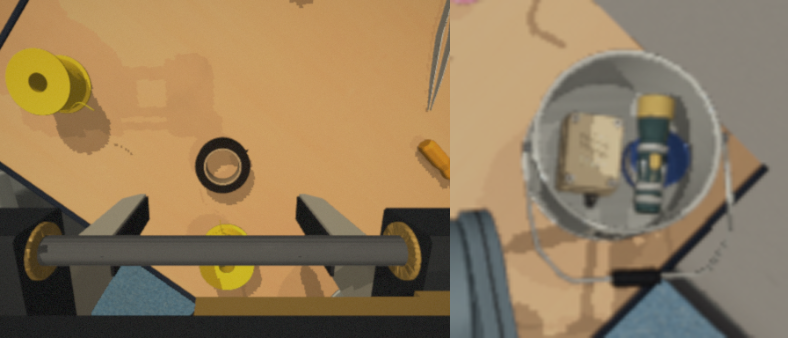

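```bash
python3 -m pendant '[[1,0,0.002,0.045,0],[1,0,0,0.045,0],[1,0,0,0.025,0],[1,0,0,0.009,0],[-1,0,0,0,0],[-1,0,0,0,0],[-1,0,0,0,0],[-1,0,0,0,0],[-1,0,0,0,0],[-1,0,0,0,0]]' 15 && python3 -m pendant '[[-1,0,0,0,0],[-1,0,0,-0.05,0],[-1,0,0,-0.06,0],[-1,0,0,-0.05,0],[-1,0,0,0,0]]'
python3 -c "
from h import *
u=np.array([np.cos(np.radians(83)),np.sin(np.radians(83))]);p=np.array([.571,-.088])
q=p+.024*u;print(q); go([*q,.18],-7)"
```

```text
clock: 25.22
tcp_pos: [0.4099, 0.1453, 0.0221]
tool_rot: [0.748, 0.664, 0.0, 0.0]
force: [-1.4, -0.2, 6.7]
gripper_width: 0.595
grasp_force: 15.0
clock: 25.85
tcp_pos: [0.4125, 0.1456, 0.1855]
tool_rot: [0.748, 0.664, 0.004, 0.003]
force: [0.7, 0.0, -1.7]
gripper_width: 0.593
grasp_force: 15.0
[ 0.57392486 -0.06417889]
pos [0.4125 0.1456 0.1855] yaw_y -6.8 q6 0.2
shift mm [-189.3  184.9    6.7] turn 0.2325233077449269
```

```bash
python3 -m pendant '[[-1,-0.032,0.0315,0,0],[-1,-0.032,0.0315,0,0],[-1,-0.032,0.0315,0,0],[-1,-0.032,0.0315,0,0],[-1,-0.032,0.0315,0,0],[-1,-0.03,0.0315,0,0],[-1,0,0,0,0],[-1,0,0,0,0],[-1,0,0,0,0]]' && python3 -c "
from h import *
go([.574,-.064,.070],-7)"
```

```text
clock: 26.98
tcp_pos: [0.5741, -0.0645, 0.181]
tool_rot: [0.747, 0.664, -0.0, -0.001]
force: [0.6, -0.1, -0.0]
gripper_width: 0.595
grasp_force: 15.0
pos [ 0.5741 -0.0645  0.181 ] yaw_y -6.7 q6 -0.19
shift mm [4.00e-01 1.00e-01 1.11e+02] turn 0.28620507542247253
```

```bash
python3 -m pendant '[[-1,0,0,0.04,0],[-1,0,0,0.04,0],[-1,0,0,0.022,0],[-1,0,0,0.008,0],[-1,0,0,0,0],[0.4,0,0,0,0],[0.4,0,0,0,0],[0.4,0,0,0,0],[0.4,0,0,-0.05,0],[0.4,0,0,-0.05,0]]' && python3 -m pendant '[[0.4,0,0,-0.03,0],[0.4,0,0,0,-9.5],[0.4,0,0,0,0],[0.4,0,0,0,0]]'&& python3 -c "
from h import *
go([.451,-.093,.18],3)"
```

```text
clock: 28.22
tcp_pos: [0.5747, -0.0656, 0.1725]
tool_rot: [0.748, 0.664, -0.0, -0.001]
force: [1.6, 0.0, 0.9]
gripper_width: 0.698
grasp_force: 0.0
clock: 28.72
tcp_pos: [0.5748, -0.0656, 0.2012]
tool_rot: [0.691, 0.723, -0.0, -0.0]
force: [-0.8, 0.3, 0.2]
gripper_width: 0.702
grasp_force: 0.0
pos [ 0.5748 -0.0656  0.2012] yaw_y 2.5 q6 -0.35
shift mm [ -21.9 -124.8   21.3] turn -0.45091957678981487
```

```bash
python3 -m pendant '[[-0.23,-0.0073,-0.0416,0,0],[-0.23,-0.0073,-0.0416,0,0],[-0.23,-0.0073,-0.0416,0,0],[-0.23,0,0,0,0],[-0.23,0,0,0,0],[-0.23,0,0,0,0]]'; python3 -c "
from h import *
go([.451,-.093,.09],3);s=snap('wrist','w7');print(s['tool_rot'])
snap('top','t7')
b=cv2.resize(cv2.imread('pics/w7_raw.png'),(450,338));c=cv2.resize(cv2.imread('pics/t7_raw.png')[120:240,300:420],(338,338),interpolation=2)
cv2.imwrite('pics/m7.png',np.hstack([b,c]))"
```

```text
clock: 29.48
tcp_pos: [0.4526, -0.0935, 0.2016]
tool_rot: [0.69, 0.724, 0.0, 0.0]
force: [0.0, 0.5, -0.2]
gripper_width: 0.384
grasp_force: 0.0
pos [ 0.4526 -0.0935  0.2016] yaw_y 2.7 q6 -0.49
shift mm [  0.6  -1.6 111.6] turn -0.2843573086499305
[6.90152442e-01 7.23663972e-01 1.71037932e-04 1.83771688e-04]
```

View pics/m7.png

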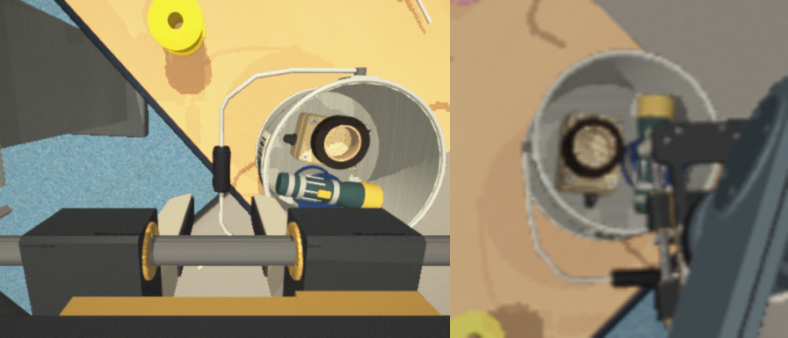

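```bash
python3 - <<'E'
from h import *
s=telemetry.get_obs()
f=512/450
for z in (.08,.09,.1): print(px("wrist",(221*f,169*f),z,s).round(4))
print("ear",px("wrist",(361*f,71*f),.09,s).round(4), "rim c",px("wrist",(352*f,152*f),.1,s).round(4))
E
```

```text
[ 0.4518 -0.0947  0.08  ]
[ 0.4517 -0.0922  0.09  ]
[ 0.4516 -0.0897  0.1   ]
ear [0.5711 0.0028 0.09  ] rim c [ 0.5699 -0.0682  0.1   ]
```

```bash
python3 -m pendant '[[-0.23,0,-0.001,0.04,0],[-0.23,0,0,0.04,0],[-0.23,0,0,0.02,0],[-0.23,0,0,0.01,0],[-0.23,0,0,0,0],[-1,0,0,0,0],[-1,0,0,0,0],[-1,0,0,0,0],[-1,0,0,0,0]]' 20 && python3 -c "
from h import *
go([.4517,-.093,.09],3);s=snap('scene','s8',(270,150,120,120),4)"
```

```text
clock: 30.7
tcp_pos: [0.4513, -0.0938, 0.0922]
tool_rot: [0.69, 0.724, 0.0, 0.001]
force: [3.4, -1.1, -0.6]
gripper_width: 0.184
grasp_force: 20.0
pos [ 0.4513 -0.0938  0.0922] yaw_y 2.7 q6 -0.5
shift mm [0.8 0.4 2.2] turn -0.2834386874564103
```

View pics/s8.png

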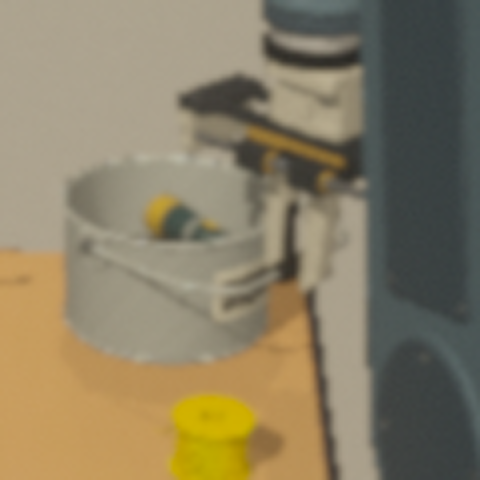

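Grip is held between the fingers (290,235). Raising the bail along its arc.

```bash
python3 -m pendant '[[-1,0,0.0015,-0.019,0],[-1,0,0.0045,-0.0187,0],[-1,0,0.0073,-0.0177,0],[-1,0,0.010,-0.0163,0],[-1,0,0.0124,-0.0145,0],[-1,0,0.0145,-0.0124,0],[-1,0,0.0163,-0.010,0],[-1,0,0.0177,-0.0073,0],[-1,0,0.0187,-0.0045,0],[-1,0,0.017,-0.0015,0]]' && python3 -m pendant '[[-1,0,0,0,0],[-1,0,0,0,0],[-1,0,0,0,0],[-1,0,0,0,0]]'; python3 -c "
from h import *
print(telemetry.get_obs()['force']);snap('top','t9');snap('scene','s9')
c=cv2.resize(cv2.imread('pics/t9_raw.png')[80:250,200:420],(440,340),interpolation=2);b=cv2.resize(cv2.imread('pics/s9_raw.png')[120:250,240:370],(340,340),interpolation=2)
cv2.imwrite('pics/m9.png',np.hstack([b,c]))"
```

```text
clock: 32.0
tcp_pos: [0.5713, -0.0885, 0.2156]
tool_rot: [0.69, 0.724, 0.0, 0.002]
force: [-0.1, -1.3, 4.1]
gripper_width: 0.184
grasp_force: 20.0
clock: 32.5
tcp_pos: [0.5711, -0.0886, 0.2155]
tool_rot: [0.69, 0.724, 0.0, 0.002]
force: [0.6, -0.6, 9.0]
gripper_width: 0.185
grasp_force: 20.0
[ 0.63369436 -0.58788385  8.99075341]
```

View pics/m9.png

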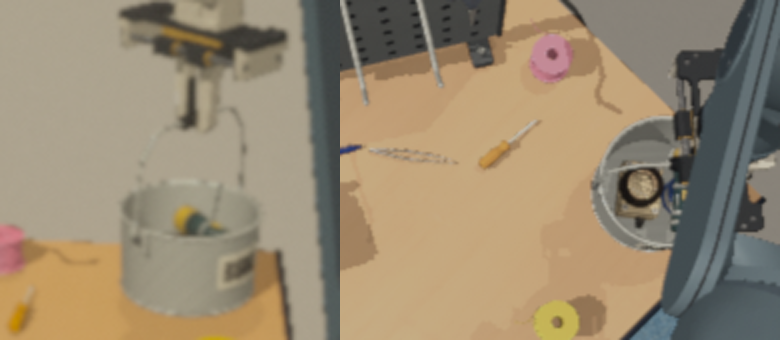

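```bash
python3 -c "
from h import *
a=cv2.resize(cv2.imread('pics/s9_raw.png')[125:200,120:240],(800,500),interpolation=2)
cv2.imwrite('pics/hook.png',a)"
```

```text
(no output)
```

View pics/hook.png

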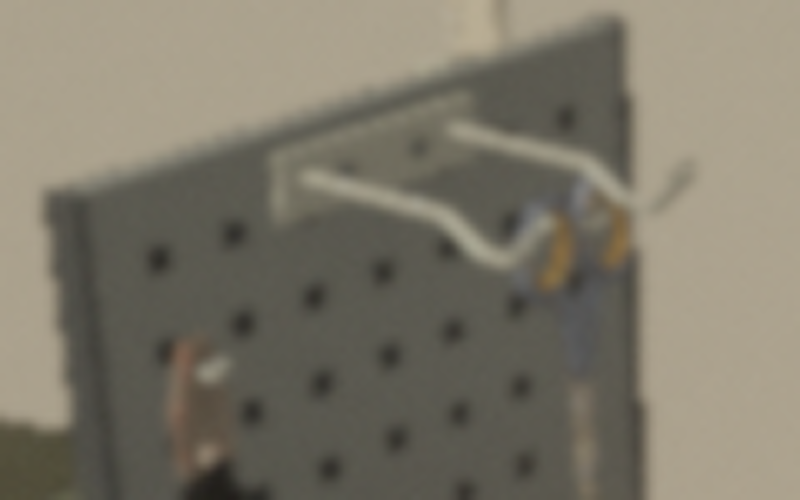

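The left prong has its dip at (497,262) and tip at (550,220); the right has its dip at (640,208) and tip at (690,165).

```bash
python3 - <<'E'
from h import *
f=lambda u,v:(u/6.667+120,v/6.667+125)
for n,u,v,z in [("dipL",497,262,.279),("dipR",640,208,.279),("tipL",550,220,.303),("tipR",690,165,.303),("bendL",440,212,.293),("bendR",590,162,.293),("baseL",305,178,.293),("baseR",455,130,.293)]:
    print(n,px("scene",f(u,v),z).round(4))
s=px("scene",f(330,440),.283)
E
```

```text
dipL [0.6395 0.2788 0.279 ]
dipR [0.6566 0.2008 0.279 ]
tipL [0.608  0.2741 0.303 ]
tipR [0.6278 0.196  0.303 ]
bendL [0.668  0.2853 0.293 ]
bendR [0.6823 0.2065 0.293 ]
baseL [0.7383 0.3041 0.293 ]
baseR [0.7541 0.225  0.293 ]
```

```bash
python3 -m pendant '[[-1,0,0,0,0],[-1,0,0,0,0],[-1,0,0,-0.005,0],[-1,0,0,-0.015,0],[-1,0,0,-0.02,0],[-1,0,0,-0.02,0],[-1,0,0,-0.02,0],[-1,0,0,-0.02,0],[-1,0,0,-0.01,0],[-1,0,0,0,0]]' 40 && python3 -c "
from h import *
go([.583,.222,.33],12.5);snap('scene','s10')"
```

```text
clock: 33.85
tcp_pos: [0.5702, -0.0879, 0.3237]
tool_rot: [0.69, 0.724, -0.0, 0.0]
force: [0.4, -1.4, -9.1]
gripper_width: 0.182
grasp_force: 40.0
pos [ 0.5702 -0.0879  0.3237] yaw_y 2.7 q6 -0.39
shift mm [308.9  27.5  -6.3] turn -9.77045490627026
```

```bash
python3 -m pendant '[[-1,0.015,0.001,-0.001,-1],[-1,0.02,0.002,-0.001,0],[-1,0.025,0.002,-0.001,0],[-1,0.025,0.002,-0.001,0],[-1,0.025,0.002,0,0],[-1,0.025,0.002,0,0],[-1,0.025,0.002,0,0],[-1,0.025,0.002,0,0],[-1,0.025,0.002,0,0],[-1,0.025,0.002,0,0]]' && python3 -m pendant '[[-1,0.025,0.002,0,0],[-1,0.025,0.002,0,0],[-1,0.015,0.002,0,0],[-1,0.009,0.002,0,0],[-1,0,0,0,-3],[-1,0,0,0,-3],[-1,0,0,0,-2.8],[-1,0,0,0,0],[-1,0,0,0,0],[-1,0,0,0,0]]'; python3 -c "
from h import *
go([.583,.222,.33],12.5);s=snap('wrist','w11');snap('scene','s11');print(s['force'])
b=cv2.imread('pics/w11_raw.png');c=cv2.resize(cv2.imread('pics/s11_raw.png')[110:270,120:280],(384,384),interpolation=2)
m=np.hstack([b,c]);cv2.imwrite('pics/m11.png',cv2.resize(m,(800,343)))"
```

```text
clock: 35.15
tcp_pos: [0.5733, 0.1506, 0.3272]
tool_rot: [0.683, 0.73, -0.0, -0.001]
force: [-0.3, -1.4, -8.8]
gripper_width: 0.176
grasp_force: 40.0
clock: 36.4
tcp_pos: [0.5774, 0.2221, 0.3276]
tool_rot: [0.626, 0.78, -0.0, 0.0]
force: [-0.3, -0.7, -9.2]
gripper_width: 0.177
grasp_force: 40.0
pos [0.5774 0.2221 0.3276] yaw_y 12.5 q6 -0.03
shift mm [-1.3  5.5 -2.4] turn -0.018311983641496
[-0.31555811 -0.70630895 -9.18945776]
```

View pics/m11.png

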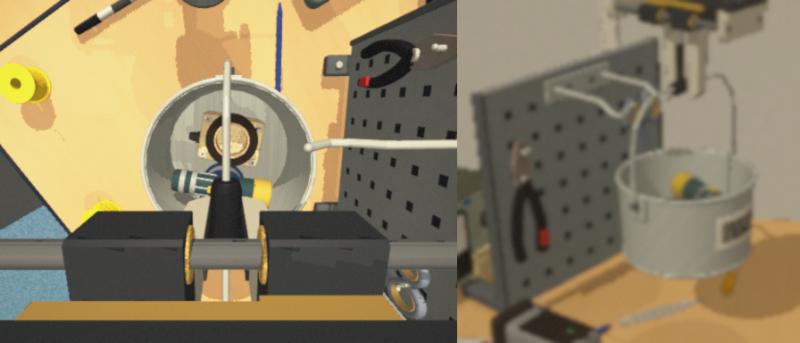

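```bash
python3 - <<'E'
from h import *
s=telemetry.get_obs();R=Ro.from_quat(s["tool_rot"]).as_matrix()
for n,u,v,z in [("tip",309,147,.300),("rod at",400,144,.293),("rod2",450,143,.293)]:
    p=px("wrist",(u*1.12,v*1.12),z,s); print(n,p.round(4),"tool mm",(R.T@(p-s["tcp_pos"])*1000).round(1))
E
```

```text
tip [0.6208 0.2706 0.3   ] tool mm [37.9 52.9 27.6]
rod at [0.6803 0.2847 0.293 ] tool mm [ 38.7 114.   34.6]
rod2 [0.7118 0.2923 0.293 ] tool mm [ 39.4 146.4  34.6]
```

```bash
python3 -m pendant '[[-1,-0.001,0.008,0,0],[-1,0,0.013,0,0],[-1,0,0.013,0,0],[-1,0,0.013,0,0],[-1,0,0.013,0,0],[-1,0,0.011,0,0],[-1,0,0.006,0,0],[-1,0,0,0,0],[-1,0,0,0,0],[-1,0,0,0,0]]' && python3 -m pendant '[[-1,0,0,0.008,0],[-1,0,0,0.008,0],[-1,0,0,0.008,0],[-1,0,0,0.004,0],[-1,0,0,0,0],[-1,0,0,0,0]]' && python3 -m pendant '[[-1,0,0,0.004,0],[-1,0,0,0.004,0],[-1,0,0,0,0],[-1,0,0,0,0]]'
```

```text
clock: 37.75
tcp_pos: [0.6523, 0.238, 0.3278]
tool_rot: [0.626, 0.78, -0.0, -0.0]
force: [-1.2, -0.2, -8.2]
gripper_width: 0.177
grasp_force: 40.0
clock: 38.5
tcp_pos: [0.6528, 0.238, 0.2999]
tool_rot: [0.626, 0.78, 0.0, 0.0]
force: [-0.1, -0.1, -8.4]
gripper_width: 0.182
grasp_force: 40.0
clock: 39.0
tcp_pos: [0.6529, 0.238, 0.2916]
tool_rot: [0.626, 0.78, 0.0, 0.0]
force: [-0.2, 0.4, -8.1]
gripper_width: 0.175
grasp_force: 40.0
```

```bash
python3 -m pendant '[[-1,0,0,0.002,0],[-1,0,0,0,0],[-1,0,0,0.001,0],[-1,0,0,0,0],[-1,0,0,0,0]]' && python3 -m pendant '[[-1,0,0,0.002,0],[-1,0,0,0,0],[-1,0,0,0,0]]' &&  python3 -m pendant '[[-1,0,0,0.002,0],[-1,0,0,0,0],[-1,0,0,0,0]]'
```

```text
clock: 39.62
tcp_pos: [0.6528, 0.238, 0.2889]
tool_rot: [0.626, 0.78, 0.0, 0.0]
force: [1.2, 0.3, -6.6]
gripper_width: 0.175
grasp_force: 40.0
clock: 40.0
tcp_pos: [0.6529, 0.238, 0.2881]
tool_rot: [0.626, 0.78, 0.001, 0.001]
force: [-2.1, -0.6, 3.7]
gripper_width: 0.178
grasp_force: 40.0
clock: 40.38
tcp_pos: [0.6531, 0.2381, 0.2879]
tool_rot: [0.626, 0.78, 0.002, 0.001]
force: [-5.3, -0.8, 10.7]
gripper_width: 0.177
grasp_force: 40.0
```

```bash
python3 -m pendant '[[-1,0,0,-0.003,0],[-1,0,0,0,0],[-0.5,0,0,0,0],[-0.5,0,0,0,0],[-0.2,0,0,0,0],[-0.2,0,0,0,0],[-0.2,0,0,0,0],[-0.2,0,0,0,0]]' 10 && python3 -m pendant '[[-0.2,0,0,-0.02,0],[-0.2,0,0,-0.03,0],[-0.2,0,0,-0.04,0],[-0.2,0,0,-0.04,0],[-0.2,0,0,0,0],[-0.2,0,0,0,0]]'; python3 -c "
from h import *
snap('top','t12');s=snap('wrist','w12');snap('scene','s12');print(s['force'],s['q'])
"
```

```text
clock: 41.38
tcp_pos: [0.6528, 0.238, 0.2875]
tool_rot: [0.626, 0.78, 0.0, 0.0]
force: [1.1, 0.1, -0.9]
gripper_width: 0.397
grasp_force: 0.0
clock: 42.12
tcp_pos: [0.6527, 0.238, 0.4167]
tool_rot: [0.626, 0.78, -0.0, -0.0]
force: [0.3, -0.2, 0.1]
gripper_width: 0.401
grasp_force: 0.0
[ 0.77664571  0.02559036 -0.14878954] [ 1.89429334e-01  5.16188190e-01  7.28869467e-01  1.02054123e-05
  1.89911125e+00 -2.91746012e-02]
```

```bash
cat >> h.py <<'E'
def proj(cam,p,obs=None):
    i=vision.camera_info(cam);K=i["camera_matrix"]
    if cam=="wrist":
        R=Ro.from_quat(obs["tool_rot"]).as_matrix();T=i["T_tool_cam"];c=T[:3,:3].T@(R.T@(np.array(p)-obs["tcp_pos"])-T[:3,3])
    else: c=i["R"]@np.array(p)+i["t"]
    q=K@c;return q[:2]/q[2]
E
python3 - <<'E'
from h import *
s=telemetry.get_obs()
a=cv2.imread("pics/w12_raw.png").max(2);u,v=proj("wrist",(.6527,.238,.285),s).round().astype(int);print("grip exp",u,v)
w=a[v-60:v+61:6,u-60:u+61:6];print(w)
b=cv2.imread("pics/s12_raw.png").min(2)
lab=(.573,.220,.128);u,v=proj("scene",lab).round().astype(int);print("label exp",u,v)
print(b[v-20:v+21:2,u-30:u+31:3])
E
```

```text
grip exp 253 188
[[243 171 109 104 183 197 177 174 190  45 234  42  42 151 166 170 172 131
  114 163 241]
 [235 113 104 192 192 185 175 197  53 175 233 214 157  41 188 165 171 165
  114 113 219]
 [192 108 107 188 186  99  75 178  59 197 232 216 189  60 197 171 171 165
  124 119 156]
 [129 105 132 177 190 235 203 181 180 171 233 210 195 205 214 218 234 233
  233 232 232]
 [109 109 149 175 173 176 197 245  59 212 233 243 179  57 225 167 171 165
  166 120 121]
 [106 106 141 176 168 173 223 218  69  64 232 224  60  76 239 167 171 166
  165 118 117]
 [110 108 113 189 172 176 171 171 172  37  59  40 179 185 168 165 172 163
  146 120 117]
 [120 108 106  99 183 129 168 169 108  42  52  43 165 165 163 165 169 163
  122 120 128]
 [131 131 109 100 230 123 149 193 129  41  49  39  84 116 194 169 171 166
  118 142 135]
 [170 136 142  84 198 176 195 113 228  41  53  33 100  98 244 242 181 121
  154 147 167]
 [226 141 148 144 137 136 186  97 107  41  46  41  95  96 245 245 157 162
  158 153 223]
 [243 165 151 127 106 127 219 103 105  42  45  42  74  93 230 233 173 169
  164 164 196]
 [246 232 149 1
[... 1974 characters left out ...]
6 123 122 117 119 105  77  86 100  89  73  68  65  68  70  71
   69  69  70]
 [128 127 125 124 121 116 120 115 104 108  95  85  77  68  68  70  70  72
   70  69  71]
 [128 126 125 125 121 117 119 126 109  97  92  87  81  69  69  72  72  86
   70  70  71]
 [127 127 125 123 120 118 114 108  97  93  91  87  74  68  69  69  76  78
   71  70  69]
 [128 126 126 122 121 118 113 105 101  95  92  88  70  69  70  69  80  72
   69  70  70]
 [128 129 126 124 122 116 112 107 102  99  95  75  68  70  72  56  56  68
   69  69  71]
 [129 128 124 125 121 116 112 108 106 113  86  69  69  69  69  41  33  68
   70  70  69]
 [130 126 126 123 120 117 116 115 106  82  71  70  68  70  64  24  42  68
   70  69  69]]
```

Numerically the grip sits centred at the expected pixel and the label is where a hanging pail puts it. On to the scanner.

```bash
python3 -c "
from h import *
go([.49,.457,.27],-81.5)"
```

```text
pos [0.6524 0.2379 0.4156] yaw_y 12.5 q6 -0.03
shift mm [ 249.1 -110.6  146. ] turn -85.9719665031675
```

```bash
python3 -m pendant '[[1,0.0415,-0.0184,0,0],[1,0.0415,-0.0184,0,0],[1,0.0415,-0.0184,0,0],[1,0.0415,-0.0184,0,0],[1,0.0415,-0.0184,0,0],[1,0.0415,-0.0184,0,0],[1,0,0,0,10.5],[1,0,0,0,10.5],[1,0,0,0,10.5],[1,0,0,0,10.5]]' && python3 -m pendant '[[1,0,0,0,10.5],[1,0,0,0,10.5],[1,0,0,0,10.5],[1,0,0,0,10.5],[1,0,0,0,10.5],[1,0,0,0.03,0],[1,0,0,0.05,0],[1,0,0,0.05,0],[1,0,0,0.015,0],[1,0,0,0,0]]'; python3 -c "
from h import *
go([.49,.457,.27],-81.5);s=snap('wrist','w13');print(s['tool_rot'],proj('wrist',(.49,.457,.133),s))
im=cv2.imread('pics/w13_raw.png');hsv=cv2.cvtColor(im,cv2.COLOR_BGR2HSV)
m=(hsv[:,:,1]<90).astype(np.uint8)
for r in range(0,384,12): print(r,' '.join('#' if m[r,c] else '.' for c in range(120,400,7)), )
"
```

```text
clock: 43.52
tcp_pos: [0.4907, 0.4571, 0.4162]
tool_rot: [0.865, 0.501, -0.001, 0.0]
force: [0.4, 0.1, 0.8]
gripper_width: 0.997
grasp_force: 0.0
clock: 44.78
tcp_pos: [0.4907, 0.4569, 0.2719]
tool_rot: [0.998, 0.07, -0.001, 0.0]
force: [-0.2, 0.1, -0.4]
gripper_width: 0.998
grasp_force: 0.0
pos [0.4907 0.4569 0.2719] yaw_y -82.0 q6 2.01
shift mm [-0.7 -0.2  1.9] turn -0.4743556751615188
[ 9.97547906e-01  6.99792727e-02 -9.11909842e-04  4.95416503e-04] [252.48177441 187.53046876]
0 # # # # . . . . . . # # # # # # # # # # # # . . . . . . . . . . . . . . . . . .
12 # # # # # # . . . . . # # # # # # # # # . . # . . . . . . . . . . . . . . . . .
24 # # # # # # # # . . . . # # # # # # # # # # # # . . . . . . . . . . . . . . . .
36 # # # # # # # # . . . . . # # # # # # # # # # . . . . . . . . . . . . . . . . .
48 # # # # # # # # # . . . . . # # # # # # # . . . . . . . . . . . . . . . . . . .
60 # # # # # # # # . . . . . . . # # # . . . . . . . . . . . . . # # . . . . . . .
72 # # # # # # # . . . . . . . . . . . . . . . . . # . . . . . . . . . . . . . . .
84 . # # . . . . . . . . . . . . . 
[... 1362 characters left out ...]
 # # # # # # # # # # # # # #
288 # # # # # # # # # # # # # # # # # # # # # # # # # # # # # # # # # # # # # # # #
300 # # # # # # # # # # # # # # # # # # # # # # # # # # # # # # # # # # # # # # # #
312 # # # . . . . . . . . . . . . . . . . . . . . . . # . . . . . . . . . . . # # #
324 # # # # # . . . . . . . . . . . . . . . . . . . . . . . . . . . . . . . . . # #
336 # # # # # # # . . . . . . . . . . . . . . . . . . . . . # . . . . . . . . . . #
348 # # # # # # # # . . . . . . . . . . . . . . . . . . . . . . . . . . . . . . . .
360 # # # # # # # # # # # # # # # # # # # # # # # # # # # # # # # # # # # # # # # #
372 # # # # # # # # # # # # # # # # # # # # # # # # # # # # # # # # # # # # # # # #
```

```bash
python3 -c "
from h import *
im=cv2.imread('pics/w13_raw.png').max(2)
for r in range(96,236,6): print(r,' '.join('%3d'%im[r,c] for c in range(196,304,4)))
"
```

```text
96 175 174 223 226 225 225 226 225 225 225 224 225 225 225 225 225 224 225 224 226 225 225 225 225 224 225 225
102 226 224 226 224 225 226 224 224 224 225 226 225 226 225 224 223 206 225 226 225 225 225 226 224 225 225 225
108 224 224 226 226 225 226 225 203 167 126  70  44  40  42  43  47  45  40  65 226 227 226 225 226 226 224 223
114 224 225 223 139  43  38  40  44  44  47  49  47  49  49  49  45  45  46  36 225 225 225 226 225 224 226 210
120 224 225 226  48  49  48  52  46  45  47  44  42  41  43  45  41  42  81 222 225 225 225 226 225 226 225 226
126 225 226 224 210  44  42  35  40  33  52  71  88  95 101 108 112  97  94 224 227 225 224 226 224 225 226 223
132 225 226 225 225 224 212 114 118 123 123 127 128 131 135 132 139 123 106  76 148 181 218 225 226 226 223 224
138 225 222 221 221 221 147 139 143 145 145 146 146 146 141 144 144 132 106  80  99  95 176 179 223 187 183 183
144 220 220 218 219 221 157 139 146 150 146 146 147 146 148 143 144 138 108  85  68  73  73 166 179 174 164 164
150 221 219 222 221 221 114 139 144 146 143 115  89  54  39  44  43  44  38  54  49  74  70  
[... 886 characters left out ...]
  75 225 227 225 226 225 226
204 215 216 216  88  53 203 221 221 125  46  42  44  42  42  67  39  43  40  44  42  53 213 225 225 227 225 225
210 216 218 215 216 138  60 171 222 179  40  40  44  41  42 112  57  41  40  47  43  29 178 225 226 227 225 226
216 216 215 216 217 216 174  57 133 219  58  42  42  43  44  48  49  48  46  42  40  34 163 226 226 227 227 225
222 215 216 215 217 217 216 203  56  86 125  43  41  55  78  49  60  82 126 125 117 122 179 190 226 226 225 224
228 215 217 216 225 223 215 215 213  58  53 188 148 144 171  74 126 203 226 225 215 225 154 177 186 225 226 225
234 216 216 216 225 226 222 215 216 217  67  52 223 225 226 226 226 226 225 226 224 219 225 151 177 190 227 226
```

```bash
python3 - <<'E'
from h import *
s=telemetry.get_obs()
n=px("wrist",(239,111),.136,s);b=px("wrist",(256,222),.133,s)
d=n-b;print(n.round(4),b.round(4),np.linalg.norm(d[:2]),np.degrees(np.arctan2(d[1],d[0])))
d/=np.linalg.norm(d[:2]);print("head from back",(b+.044*d).round(4),"from nose",(n-.072*d).round(4))
for r,a,c in [(162,222,269),(186,225.5,275),(210,230.5,278)]: print(px("wrist",((a+c)/2,r),.133,s).round(4))
E
```

```text
[0.5577 0.479  0.136 ] [0.4575 0.4496 0.133 ] 0.10440519995180715 16.32812680685883
head from back [0.4997 0.462  0.1343] from nose [0.4886 0.4587 0.1339]
[0.5136 0.4674 0.133 ]
[0.4918 0.4599 0.133 ]
[0.4692 0.453  0.133 ]
```

```bash
python3 -m pendant '[[1,0.004,-0.003,0,0],[1,0,0,0,-9.3],[1,0,0,0,0],[1,0,0,0.04,0],[1,0,0,0.04,0],[1,0,0,0.04,0],[1,0,0,0.025,0],[1,0,0,0.015,0],[1,0,0,0,0],[1,0,0,0,0]]' && python3 -c "
from h import *
go([.494,.4605,.112],-72.7)"
```

```text
clock: 46.08
tcp_pos: [0.4954, 0.4613, 0.1142]
tool_rot: [0.989, 0.15, 0.001, -0.001]
force: [-0.1, -0.0, -0.3]
gripper_width: 1.003
grasp_force: 0.0
pos [0.4954 0.4613 0.1142] yaw_y -72.7 q6 1.85
shift mm [-1.5  0.3  2.2] turn -0.014172855510437898
```

Close gently and watch the force for misalignment.

```bash
python3 -m pendant '[[1,0,0,0.002,0],[0.3,0,0,0,0],[0.1,0,0,0,0],[-0.2,0,0,0,0],[-1,0,0,0,0],[-1,0,0,0,0],[-1,0,0,0,0],[-1,0,0,0,0]]' 20 && python3 -c "
from h import *
s=telemetry.get_obs();print(s['force'],s['ft_torque'],s['tcp_pos'],s['tool_rot'])"
```

```text
clock: 47.08
tcp_pos: [0.4945, 0.4606, 0.1105]
tool_rot: [0.989, 0.151, -0.0, 0.0]
force: [-0.2, 0.0, 0.4]
gripper_width: 0.537
grasp_force: 20.0
[-0.16658218  0.02094805  0.38481161] [-0.02316764 -0.04795281 -0.00412019] [0.49447966 0.46062698 0.11051278] [ 9.88591361e-01  1.50622436e-01 -5.22913362e-05  1.06967439e-05]
```

```bash
python3 -m pendant '[[-1,0,0,-0.01,0],[-1,0,0,-0.02,0],[-1,0,0,-0.02,0],[-1,0,0,-0.02,0],[-1,0,0,-0.01,0],[-1,0,0,0,0],[-1,0,0,0,0]]' 30 && python3 -c "
from h import *
print(telemetry.get_obs()['force'])
go([.4055,.1834,.1255],-77.5)"
```

```text
clock: 47.95
tcp_pos: [0.494, 0.4604, 0.1896]
tool_rot: [0.989, 0.151, -0.001, 0.0]
force: [-0.9, 0.2, -1.3]
gripper_width: 0.537
grasp_force: 30.0
[-0.94895154  0.24250573 -1.3461171 ]
pos [0.494  0.4604 0.1896] yaw_y -72.7 q6 1.85
shift mm [-166.9  238.    64.5] turn 4.830748225977956
```

```bash
python3 -m pendant '[[-1,-0.010,0.015,0,0],[-1,-0.019,0.027,0,0],[-1,-0.022,0.031,0,0],[-1,-0.022,0.031,0,0],[-1,-0.022,0.031,0,0],[-1,-0.022,0.031,0,0],[-1,-0.020,0.029,0,0],[-1,-0.018,0.026,0,0],[-1,-0.012,0.017,0,0],[-1,0,0,0,0]]' && python3 -m pendant '[[-1,0,0,0,2.4],[-1,0,0,0,2.4],[-1,0,0,0.02,0],[-1,0,0,0.025,0],[-1,0,0,0.018,0],[-1,0,0,0,0],[-1,0,0,0,0]]' && python3 -c "
from h import *
go([.4055,.1834,.1255],-77.5);s=snap('wrist','w14');snap('scene','s14')
print('label exp',proj('wrist',(.5734,.2206,.128),s),proj('scene',(.5734,.2206,.128)))
im=cv2.imread('pics/s14_raw.png').min(2)
u,v=proj('scene',(.5734,.2206,.128)).round().astype(int)
print(im[v-16:v+17:2,u-20:u+21:2])
"
```

```text
clock: 49.2
tcp_pos: [0.4052, 0.1828, 0.19]
tool_rot: [0.989, 0.15, -0.001, 0.0]
force: [0.7, 0.4, -1.1]
gripper_width: 0.539
grasp_force: 30.0
clock: 50.08
tcp_pos: [0.4065, 0.1842, 0.1279]
tool_rot: [0.994, 0.109, 0.0, -0.0]
force: [-0.5, -0.3, -1.9]
gripper_width: 0.537
grasp_force: 30.0
pos [0.4065 0.1842 0.1279] yaw_y -77.4 q6 1.53
shift mm [-1.1  0.6  2.4] turn 0.05007151601392934
label exp [ 254.20391761 -171.78204118] [230.25492744 220.00595188]
[[ 66  87  89  74  65  89 122 128 115 126 127 116  96  95 133 137 135 136
  137 137 136]
 [ 71  86  78  78  76  80 104 117 120 122 107  93  86  93 124 131 124 117
  122 129 119]
 [ 68  77  78  94 109 115 125 117 104  95  92  89  87 102 114 117 119 116
  115 105  68]
 [126 124 119 118 116 107 100  96  94  92  90  89  94 102 105 104 115 107
  108  96  56]
 [113 110 108 108 110 106 104 100  96  92  93  96  98  92  91  92  94  90
   89  98  83]
 [120 117 115 114 112 109 105 102  99  98 101  96  78  84  85  88  88  86
   89 114 126]
 [120 118 116 114 111 111 110 114 111 108  90  66  60  82  84  86  87  87
   86  93 121]
 [120 119 119 112 1
[... 171 characters left out ...]
6 114 117 124  91  70  76  59  48  52  70  83  84  85  87  87
   84  79 111]
 [120 119 116 113 116 122  88  67  78  62  67  82  86  77  77  85  82  75
   67  66  84]
 [119 118 117 113 114 122  88  63  78  87  96  96  83  70  65  65  64  64
   64  68  69]
 [120 118 117 114 114 123 105  94 102 102  94  86  81  73  67  66  65  67
   68  69  71]
 [121 119 115 113 115 123 119 108  97  92  90  85  85  77  68  67  67  66
   67  68  80]
 [121 117 116 114 112 110 100  96  94  90  89  86  86  75  68  66  68  68
   69  69  85]
 [119 119 116 113 110 105 102  98  96  92  91  89  81  70  68  67  70  69
   67  71  79]
 [120 119 115 112 108 105 103 100  97  95  97  83  71  69  67  67  68  67
   54  46  58]]
```

```bash
python3 -m pendant '[[-1,0,-0.002,0.002,0],[-1,0,0,0,0],[-1,0,0,0,0],[-1,0,0,0,0],[-1,0,0,0,0],[-1,0,0,0,0],[-1,0,0,0,0],[-1,0,0,0,0],[-1,0,0,0,0],[-1,0,0,0,0]]' && python3 -m pendant '[[-1,0,0,0,0],[-1,0,0,0,0],[-1,0,0,0,0],[-1,0,0,0,0],[-1,0,0,0,0],[-1,0,0,0,0],[-1,0,0,0,0],[-1,0,0,0,0],[-1,0,0,0,0],[-1,0,0,0,0]]' >/dev/null && python3 -m pendant '[[-1,0,0,-0.02,0],[-1,0,0,-0.025,0],[-1,0,0,-0.018,0],[-1,0,0,0,-2.4],[-1,0,0,0,-2.4],[-1,0,0,0,0]]' && python3 -c "
from h import *
go([.4945,.4606,.19],-72.6)"
```

```text
clock: 51.42
tcp_pos: [0.4055, 0.1857, 0.1255]
tool_rot: [0.994, 0.109, -0.0, -0.0]
force: [-0.5, -0.1, -1.8]
gripper_width: 0.536
grasp_force: 30.0
clock: 53.42
tcp_pos: [0.4055, 0.1856, 0.1886]
tool_rot: [0.989, 0.15, 0.0, 0.0]
force: [0.3, -0.2, -1.9]
gripper_width: 0.537
grasp_force: 30.0
pos [0.4055 0.1856 0.1886] yaw_y -72.7 q6 1.45
shift mm [ 166.8 -236.    -1.4] turn -0.09224152813725084
```

```bash
python3 -m pendant '[[-1,0.010,-0.014,0,0],[-1,0.019,-0.027,0,0],[-1,0.022,-0.031,0,0],[-1,0.022,-0.031,0,0],[-1,0.022,-0.031,0,0],[-1,0.022,-0.031,0,0],[-1,0.020,-0.029,0,0],[-1,0.018,-0.025,0,0],[-1,0.012,-0.017,0,0],[-1,0,0,0,0]]' && python3 -m pendant '[[-1,0,0,0,0],[-1,0,0,0,0],[-1,0,0,0,0]]' && python3 -c "
from h import *
go([.4945,.4606,.1105],-72.6)"
```

```text
clock: 54.68
tcp_pos: [0.4943, 0.4628, 0.1874]
tool_rot: [0.988, 0.151, -0.0, -0.0]
force: [-0.3, -0.1, -2.1]
gripper_width: 0.535
grasp_force: 30.0
clock: 55.05
tcp_pos: [0.4947, 0.4601, 0.1889]
tool_rot: [0.989, 0.15, 0.0, -0.0]
force: [-0.2, 0.1, -1.6]
gripper_width: 0.536
grasp_force: 30.0
pos [0.4947 0.4601 0.1889] yaw_y -72.7 q6 1.85
shift mm [-0.1 -0.5 78.4] turn -0.11978918666176241
```

```bash
python3 -m pendant '[[-1,0,-0.0005,0.02,0],[-1,0,0,0.015,0],[-1,0,0,0.01,0],[-1,0,0,0,0],[-1,0,0,0.01,0],[-1,0,0,0.01,0],[-1,0,0,0.008,0],[-1,0,0,0,0],[-1,0,0,0.003,0],[-1,0,0,0,0]]' && python3 -m pendant '[[-1,0,0,0.001,0],[-1,0,0,0,0],[-1,0,0,0.001,0],[-1,0,0,0,0]]'
```

```text
clock: 56.3
tcp_pos: [0.4945, 0.4612, 0.1126]
tool_rot: [0.989, 0.151, 0.0, -0.0]
force: [-0.1, 0.1, -1.7]
gripper_width: 0.533
grasp_force: 30.0
clock: 56.8
tcp_pos: [0.4945, 0.4612, 0.1106]
tool_rot: [0.989, 0.151, 0.0, 0.0]
force: [-0.4, -0.5, -1.6]
gripper_width: 0.539
grasp_force: 30.0
```

Lower another millimetre or two until it takes the weight, then release and retreat upward.

```bash
python3 -m pendant '[[-1,0,0,0.001,0],[-1,0,0,0,0],[-1,0,0,0.0005,0],[-1,0,0,0,0]]' && python3 -m pendant '[[0.2,0,0,0,0],[0.3,0,0,0,0],[0.6,0,0,0,0],[1,0,0,0,0],[1,0,0,0,0],[1,0,0,-0.02,0],[1,0,0,-0.04,0],[1,0,0,-0.05,0],[1,0,0,-0.05,0],[1,0,0,0,0]]' && python3 -m pendant '[[1,0.004,-0.003,0,0],[1,0,0,0,9.3],[1,0,0,0,0],[1,0,0,0,0],[1,0,0,0,0]]' && python3 -c "
from h import *
go([.4907,.4569,.2719],-82)
s=snap('wrist','w15');snap('scene','s15')
im=cv2.imread('pics/w15_raw.png').max(2)
for r in range(96,236,12): print(r,' '.join('%3d'%im[r,c] for c in range(196,304,4)))
a=cv2.imread('pics/s15_raw.png').astype(int);b=cv2.imread('pics/s14_raw.png').astype(int);c=cv2.imread('pics/s12_raw.png').astype(int)
print('label/pail diff vs hanging before',abs(a-c)[200:240,210:245].mean())
o=cv2.imread('pics/scene0.png').astype(int)
print('scanner/marker area diff vs start',abs(a-o)[240:330,140:190].mean(),abs(a-o)[310:330,195:265].mean())
"
```

```text
clock: 57.3
tcp_pos: [0.4946, 0.4613, 0.1105]
tool_rot: [0.989, 0.151, 0.001, -0.0]
force: [-2.0, -1.1, 7.1]
gripper_width: 0.538
grasp_force: 30.0
clock: 58.55
tcp_pos: [0.4964, 0.4625, 0.275]
tool_rot: [0.989, 0.151, 0.005, -0.002]
force: [0.2, 0.5, -0.5]
gripper_width: 0.997
grasp_force: 0.0
clock: 59.18
tcp_pos: [0.4973, 0.4652, 0.2685]
tool_rot: [0.997, 0.071, -0.0, 0.0]
force: [-0.3, 0.3, 1.1]
gripper_width: 1.0
grasp_force: 0.0
pos [0.4973 0.4652 0.2685] yaw_y -81.9 q6 2.02
shift mm [-7.8  7.3 -3.4] turn 0.12202992563490511
96 225 195 175 175 175 225 226 225 226 226 225 226 226 225 226 225 226 226 226 226 225 226 225 225 226 226 224
108 216 226 226 225 225 225 225 226 225 225 225 225 226 225 228 225 225 227 227 226 227 226 226 226 226 226 226
120 226 226 226 225 225 226 142  77  48  42  34  43  45  42  43  45  43  45  42  44  35 226 227 227 225 227 226
132 226 225 226 226 225  54  44  48  43  44  47  44  44  37  40  41  60  76  85 211 227 226 227 227 225 226 226
144 226 226 222 226 225 221 222 140 131 132 133 133 136 141 142 143 142 142 129 104  79 100 140 181 202 210 215
156 
[... 203 characters left out ...]
  76  77 178 177
180 103 224 223 223 222 223 128  94 104  42  41  43  41  43  40  45  44  37  41  44  41  81  80  78  94 178 177
192 217  58  53 220 222 222 221 214  93  97  46  41  46  43  37  42  39  42  40  39  42  39  68 174 223 226 227
204 215 217 218  93  55 206 222 222 221 198  39  40  41  43  39  47  43  48  41  45  48  38  91 227 227 226 226
216 217 217 219 216 217 199  58  92 223 221 124  47  40  46  46  47 143  86  42  47  45  40  58 225 227 227 227
228 218 215 217 217 216 217 217 214  57  53 218  48  43  44  39  43  37  41  46  63  96 108  99 179 226 227 227
label/pail diff vs hanging before 11.380476190476191
scanner/marker area diff vs start 1.657185185185185 1.9033333333333333
```

```bash
python3 -c "
from h import *
t=cv2.imread('pics/s14_raw.png')[208:232,214:240]
for n in ('s12','s14','s15'):
    r=cv2.matchTemplate(cv2.imread(f'pics/{n}_raw.png')[185:255,190:265],t,cv2.TM_CCOEFF_NORMED);print(n,cv2.minMaxLoc(r)[1::2])
s=telemetry.get_obs();print(s['joint_vel'].round(3))
a=cv2.imread('pics/s15_raw.png')
for p in ((.652,.238,.285),): 
  u,v=proj('scene',p).round().astype(int);print(u,v);print(a.min(2)[v-10:v+11:2,u-16:u+17:2])
"
```

```text
s12 (0.970790445804596, (24, 23))
s14 (1.0, (24, 23))
s15 (0.9562431573867798, (24, 23))
[-0.    -0.003 -0.002 -0.     0.     0.004]
205 157
[[ 61  72  85 100 115 120 121 114 102  92  80  73  68 112 131 133 133]
 [ 39  43  46  52  67  81  92 104 116 126 115  82  69 113 133 131 125]
 [ 43  44  43  42  53  72  75  76  81 108 135 116  79 114 131 123 111]
 [ 45  40  41  46  57  73  77  76  79 101  92 124 114 113 120 114  95]
 [ 45  47  73  87  89  84  80  66  50  52  43  69 102 106 115 110 113]
 [ 75  78  93  97  92  78  93  63  36  35  34  40  64 109 125 128 131]
 [ 67  80 103  95  82  89 100  61  33  40  42  47  62 115 132 133 133]
 [ 46  57 101 102 107 100  61  36  44  59  66  65  67 109 131 133 133]
 [ 40  42  81  99 101  76  57  53  63  73  71  61  67  86 128 134 132]
 [ 37  43  77  93  92  80  68  62  63  61  67  68  70  82 128 132 133]
 [ 38  39  74  86  93  81  62  66  55  63  75  73  66  82 128 133 133]]
```

```bash
python3 -c "
from rig import finish_job
print(finish_job())"
```

```text
the job is handed in; nothing more can be done
None
```

The job is handed in at about 59 s on the robot's clock, though no verdict came back: all four kit parts are in the pail, it hangs by its bail on both prongs with the label out, the scanner was held on the label for over 2 s at about 10 cm, and it stands in its cradle again. The last three checks (hanging pail, scan aim, scanner back in place) were by pose and pixel comparison, since my 14 picture views were used up.

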